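# Start the hold-down nut on the board fixture

### The arm

A 6-joint arm with a two-finger parallel gripper is mounted at the origin on the work surface. World frame = base frame: x ahead of the robot, y to its left, z up, the work surface at z = 0. Lengths are in m, angles in rad, forces in N, time in s.
With the tool pointing down it reaches from about 0.35 to 0.775 m from the base axis. Payload 7.3 kg.
Tool frame: the origin (TCP) lies midway between the tips of the shut fingers; the grasp point (between the pads) lies 19 mm behind it; z points along the fingers, y is the direction in which the jaws open and shut (so a half turn about z gives the same grasp; the last joint's range is limited). The gripper opens to 92 mm and grips with 3 to 60 N. Pads are 19 mm wide; open, the fingers measure 130 mm over their backs; the gripper's body (75 mm by 190 mm) begins 47 mm behind the grasp point.
Start: joints at [-1.286, 0.342, 1.524, -0, 1.275, -0.146], TCP at [0.219, -0.477, 0.227] pointing down, gripper open.
Joint ranges: [-2.53, 2.53], [-0.77, 2.02], [0.04, 2.7], [-1, 4.14], [0.28, 2.66], [-3.11, 3.11]. Speed limits (rad/s): [2.57, 2.57, 3.14, 3.14, 3.14, 3.14].

### API

Orientations are given as [roll, pitch, yaw] about the fixed x, y, z axes, in that order (R = Rz(yaw) Ry(pitch) Rx(roll)).
In Python, from cell import robot gives the robot as it stands.
- The arm moves only by the shell command python3 -m crank 'ROWS' [FORCE]. ROWS is a JSON object of lists of equal length, an entry for each row: "claw": the opening, from 0 (shut) to 1 (fully open); "delta_pos": the shift along the tool's x, y, z in units of 25 mm (1.0 is 25 mm), a list of three; "roll": the turn about the tool's z in units of 6 degrees (1.0 is 6 degrees). In form: {"claw": [claw, ...], "delta_pos": [[dx, dy, dz], ...], "roll": [roll, ...]}. A call has exactly 8 rows; each row is the pose to reach, as a shift and turn from the pose commanded when the call began, along the tool's axes at that moment; what a row does not reach only later rows make up. A row lasts 1/12 s, in which the tool goes at most 41.7 mm and 7.16 degrees, less where a joint would pass 70% of its speed; a pose out of reach is approached as far as the arm can. A call with a gripper value outside its range is refused whole. The fingers move at their own pace and stop on an object; FORCE is the grip in N (left out, the last holds). Time passes only in rows, so rows that repeat a pose let the fingers close, or fill a call up. It gives the time, the measured TCP pose, the force and the opening at its end, in the units of the state.
- robot.observe(): the state, without advancing time (a new reading comes with each control period).
- robot.read_camera(name): name is "side" or "top"; returns a dict with "color" (480x640x3 uint8, blue, green, red), "fx", "fy", "cx", "cy" (pixels), "k1" (the pictures are not rectified: a ray, as slopes to the right and down, at radius r is drawn at 1 + k1 r^2 times it, then the intrinsics apply), "rvec" (rotation vector, rad) and "tvec" (3), from world to camera coordinates, as OpenCV has them. Camera axes: x right, y down, z forward; pixel columns grow to the right and rows downward; lengths in m; the calibration is good to about 2 mm. A picture is of the moment at which its call begins. There is no depth.
- robot.hand_in(): hands the job in, once; it reports no verdict.
The state is a dict: "time": time; "qpos": joint angles; "qvel": joint speeds; "joint_efforts": joint torques, N m; "tool_pos": TCP position; "tool_rot": TCP orientation; "contact_force": force on the tool from outside, world axes, zero at the start; "torque": the same for the moment, N m; "opening": finger opening in m.
Only numpy, scipy, OpenCV 4.12 (cv2) and the standard library are available. Lean on these libraries where they do the work, as an engineer would, in place of code of your own. Each camera call takes 0.05 s, during which the arm holds its last target.

### The job

Start the big brass nut with the two red marks on the upright stud of the circuit-board fixture: set it squarely over the stud so that it sits on the thread start with its red marks about an eighth of a turn clockwise (seen from above) of the red lines on the fixture, then, keeping it on the stud, back it off anticlockwise until the marks meet the lines and the thread drops in. Leave it sitting fully down on the white collar and let go; leave the plain steel nut where it lies.

Things in the scene. Friction and masses are not known exactly. Their poses are not given: they have to be found in the camera images.
- nut: Loose brass hex nut, 58 mm across flats, 30 mm high, 0.3 kg, flat on the bench. Origin: centre of underside; z up; x through a corner; flats face 30, 90 and 150 degrees from x. Red marks on top at the +x and -x corners. Bore 22 mm with two 14 mm wide slots under the marks: same after half a turn. Slotted part is the lowest 10 mm, hollow above. Swaps places with an unmarked steel nut and a black ring.
- nut_mark (a point): Red mark on the nut's +x corner: on its top face, 28 mm from the axis. Marks over 20 degrees off the red lines: nut rests on the lugs, underside 47 mm above the bench. Within 10 degrees (either mark on either line): it goes freely down to the collar, underside at 30 mm; lower it or let go. First set it on with marks 40 to 70 degrees clockwise of the lines seen from above, then turn anticlockwise.
- fixture: Fixed green board, 200 x 160 mm, top at 21 mm, parts on it under 32 mm, white collar 88 mm across, top at 30 mm, upright steel stud in its middle. Origin: stud axis at bench height; z up; x along the red lines, painted to both sides. Stud 17 mm thick, tapering from 52 mm to a 6 mm tip at 66 mm; two lugs (thread starts) along +x and -x reach 17 mm from the axis, 5 mm wide, top at 47 mm.
- steel_nut: Plain steel hex nut without marks, 50 mm across flats, 28 mm high, loose on the bench. Not wanted: leave it. Origin: centre of its underside.

How it is judged:
By the outcome, as a careful person would: the job done as asked, in the order asked, and still so for the second after the job is handed in, with the robot touching nothing.
It also fails if it takes over 38 s, if anything falls off the work surface, if the arm or the gripper's body presses on something with over 40 N, if the wrist force passes 120 N, or if a joint passes its speed limit or range.

## Working session

There is one attempt and no reset: what is moved stays moved. The work goes in short steps, Python scripts to look and compute and a shell command to move; the robot and the scene stay as the last step left them, time stands still between calls to the robot, and variables do not carry over. Pictures are saved under pics/ and viewed, and the job is handed in when it is done.

```bash
ls; mkdir -p pics
python3 - <<'E'
from cell import robot
import cv2
s=robot.observe();print({k:s[k] for k in('time','tool_pos','tool_rot','opening','contact_force')})
for n in('top','side'):
    c=robot.read_camera(n);cv2.imwrite(f'pics/{n}0.png',c['color']);print(n,{k:c[k] for k in c if k!='color'})
E
```

```text
pics
{'time': 0.0, 'tool_pos': array([ 0.21912406, -0.47663494,  0.22603691]), 'tool_rot': array([-3.14004747e+00, -2.07092702e-04,  4.30768978e-01]), 'opening': 0.09159544475553011, 'contact_force': array([-0.05862776, -1.41816015, -0.27168464])}
top {'fx': 614.9203337792, 'fy': 614.9203337792, 'cx': 308.2718992097486, 'cy': 248.05725438873878, 'k1': -0.051046412709811986, 'rvec': array([ 2.13986173, -2.19288373,  0.13548242]), 'tvec': array([0.06128477, 0.5502961 , 0.89932432])}
side {'fx': 570.6752009455337, 'fy': 570.6752009455337, 'cx': 321.9576740381394, 'cy': 250.82052075575584, 'k1': 0.009928178963599009, 'rvec': array([ 0.86395726, -2.43509005,  1.15579557]), 'tvec': array([0.4756417 , 0.25573725, 0.64798904])}
```

View pics/top0.png

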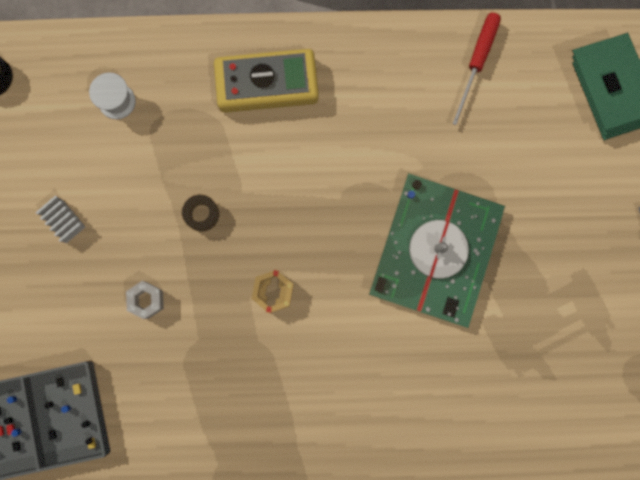

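View pics/side0.png

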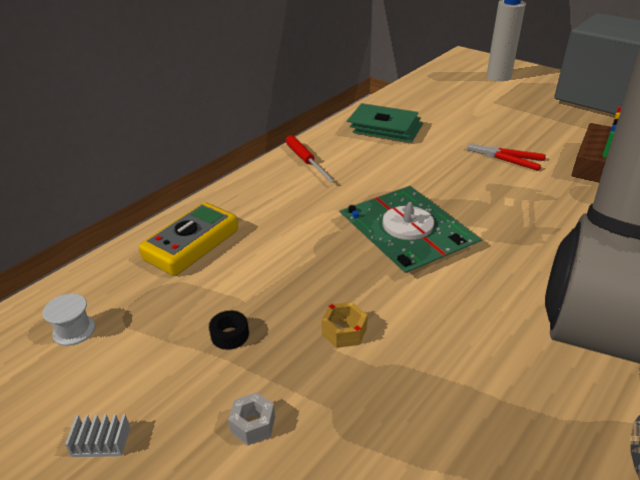

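The top view shows the brass nut at about (272,291), with marks at (276,273) and (269,309). The stud is at about (440,248), with the red line running from (456,191) to (420,310). I'll measure these precisely.

```bash
cat > h.py <<'E'
import numpy as np,cv2
def ray(c,uv):
    K=np.array([[c['fx'],0,c['cx']],[0,c['fy'],c['cy']],[0,0,1]])
    p=cv2.undistortPoints(np.array(uv,float).reshape(-1,1,2),K,np.array([c['k1'],0,0,0,0.])).reshape(-1,2)
    R=cv2.Rodrigues(c['rvec'])[0];d=np.c_[p,np.ones(len(p))]@R
    return -R.T@c['tvec'],d
def atz(c,uv,z):
    o,d=ray(c,uv);z=np.broadcast_to(z,len(d));return o+d*((z-o[2])/d[:,2])[:,None]
def proj(c,P):
    K=np.array([[c['fx'],0,c['cx']],[0,c['fy'],c['cy']],[0,0,1]])
    return cv2.projectPoints(np.array(P,float).reshape(-1,3),c['rvec'],c['tvec'],K,np.array([c['k1'],0,0,0,0.]))[0].reshape(-1,2)
def redmask(im):
    h=cv2.cvtColor(im,cv2.COLOR_BGR2HSV)
    return (((h[...,0]<6)|(h[...,0]>172))&(h[...,1]>150)&(h[...,2]>90)).astype(np.uint8)
def blobs(im):
    n,l,s,c=cv2.connectedComponentsWithStats(redmask(im));return [(s[i,4],c[i],s[i,:4]) for i in range(1,n) if s[i,4]>3],l
E
python3 - <<'E'
from h import *
from cell import robot
for n in('top','side'):
    c=robot.read_camera(n);b,l=blobs(c['color'])
    for a,ce,bb in b: print(n,a,ce.round(1),bb,atz(c,[ce],.03)[0].round(4),atz(c,[ce],.021)[0].round(4))
    im=c['color']; x,y=(225,160) if n=='top' else (290,170)
    cv2.imwrite(f'pics/{n}z.png',cv2.resize(im[y:y+190,x:x+290] if n=='top' else im[y:y+190,x:x+200],None,fx=2.75,fy=2.75,interpolation=cv2.INTER_CUBIC))
E
```

```text
top 775 [484.9  40.3] [470  13  30  58] [ 0.8793 -0.243   0.03  ] [ 0.8835 -0.2459  0.021 ]
top 22 [232.1  66.1] [230  64   5   5] [0.8435 0.1607 0.03  ] [0.8474 0.1617 0.021 ]
top 21 [234.4  90.8] [232  89   6   5] [0.8027 0.1574 0.03  ] [0.8062 0.1584 0.021 ]
top 94 [451.2 205.9] [446 190  12  34] [ 0.6117 -0.1734  0.03  ] [ 0.6133 -0.1756  0.021 ]
top 10 [275.  272.8] [274 271   3   4] [0.5154 0.0989 0.03  ] [0.5161 0.0993 0.021 ]
top 95 [423.7 293.4] [418 277  13  33] [ 0.4788 -0.1247  0.03  ] [ 0.4791 -0.1264  0.021 ]
top 8 [268.1 309.1] [267 308   3   3] [0.4611 0.1103 0.03  ] [0.4613 0.1108 0.021 ]
top 44 [  9.3 428.5] [  7 425   6   9] [0.2928 0.4984 0.03  ] [0.2913 0.5027 0.021 ]
top 22 [  0.8 430.6] [  0 426   3   9] [0.2898 0.5112 0.03  ] [0.2883 0.5156 0.021 ]
side 20 [618.9 109. ] [617 107   5   5] [ 0.4048 -0.8154  0.03  ] [ 0.4089 -0.8366  0.021 ]
side 332 [298.6 148.3] [285 135  29  29] [ 0.8688 -0.2271  0.03  ] [ 0.8801 -0.2393  0.021 ]
side 566 [519.9 157.4] [495 148  50  22] [ 0.4875 -0.4714  0.03  ] [ 0.4929 -0.4873  0.021 ]
side 42 [382.5 203.1] [375 198  16  12] [ 0.6118 -0.1666  0.03  ] [ 0.6191 -0.1778  0.021 ]
side 24 [398.1 211.7] [393 208  11   9] [ 0.5744 -0.1612  0.03  ] [ 0.5811 -0.1723  0.021 ]
side 29 [417.6 227.6] [412 223  12  10] [ 0.5217 -0.1419  0.03  ] [ 0.5277 -0.1528  0.021 ]
side 21 [157.4 237.6] [155 236   6   4] [0.8527 0.1535 0.03  ] [0.8637 0.1473 0.021 ]
side 75 [433.6 245.4] [423 237  22  18] [ 0.4747 -0.1163  0.03  ] [ 0.4799 -0.1267  0.021 ]
side 25 [174.4 245.9] [172 244   6   5] [0.8115 0.1502 0.03  ] [0.8219 0.1439 0.021 ]
side 13 [331.6 305.9] [329 305   6   3] [0.5171 0.0984 0.03  ] [0.5229 0.0913 0.021 ]
side 17 [357.1 327.8] [355 326   6   5] [0.4619 0.1101 0.03  ] [0.4669 0.1031 0.021 ]
```

View pics/topz.png

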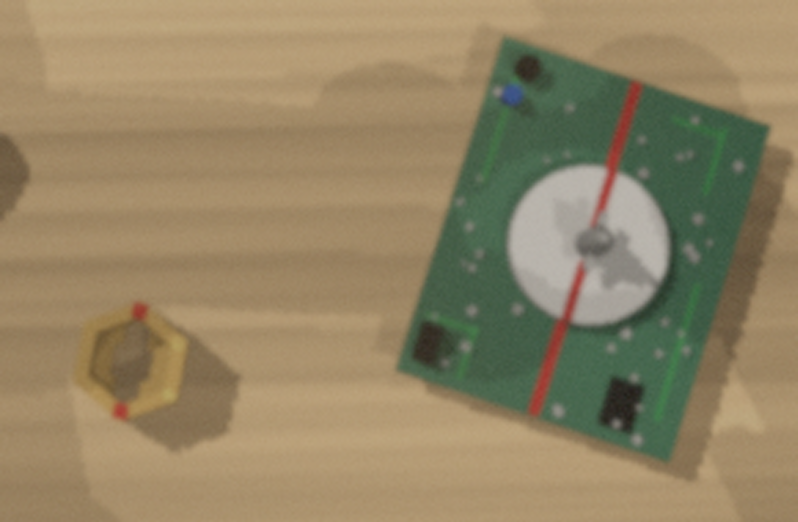

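View pics/sidez.png

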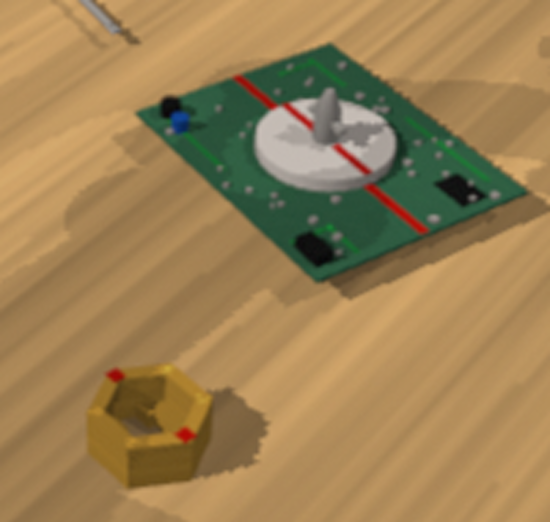

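```bash
cat > fx.py <<'E'
from h import *
from cell import robot
from scipy.optimize import least_squares
import os
for n,(x0,y0,x1,y1),tip in(('top',(400,205,480,295),None),('side',(375,195,445,248),None)):
    c=robot.read_camera(n);im=c['color'];h=cv2.cvtColor(im,cv2.COLOR_BGR2HSV)
    # collar: low saturation
    m=np.zeros(im.shape[:2],np.uint8);m[y0:y1,x0:x1]=((h[...,1]<50)&(h[...,2]>90))[y0:y1,x0:x1]
    m=cv2.morphologyEx(m,cv2.MORPH_OPEN,np.ones((3,3)))
    k,_=cv2.findContours(m,cv2.RETR_EXTERNAL,cv2.CHAIN_APPROX_NONE)
    hull=cv2.convexHull(np.vstack(k)).reshape(-1,2)
    # dense edge points in hull mask
    P=atz(c,hull,.03)[:,:2]
    f=least_squares(lambda q:np.hypot(*(P-q[:2]).T)-q[2],[.54,-.15,.044],loss='soft_l1',f_scale=.001)
    f2=least_squares(lambda q:np.hypot(*(P-q[:2]).T)-.044,[.54,-.15],loss='soft_l1',f_scale=.001)
    print(n,'collar',f.x.round(4),f2.x.round(4),len(P))
    # line
    r=redmask(im);ys,xs=np.nonzero(r);uv=np.c_[xs,ys].astype(float);Q=atz(c,uv,.021)
    cc=f2.x
    for z,lo,hi in((.021,.055,.1),(.03,.014,.042)):
        Q=atz(c,uv,z)[:,:2];d=np.hypot(*(Q-cc).T)
        u=np.array([np.cos(-.35),np.sin(-.35)]);off=(Q-cc)@np.array([-u[1],u[0]])
        q=Q[(d>lo)&(d<hi)&(abs(off)<.015)]
        if len(q)<10: print('few');continue
        vx,vy,a,b=cv2.fitLine(q.astype(np.float32),cv2.DIST_HUBER,0,.001,.001).ravel()
        if vx<0:vx,vy=-vx,-vy
        print('  line z',z,len(q),'ang',np.degrees(np.arctan2(vy,vx)).round(2),'offset of collar from line mm',(((cc-[a,b])@[-vy,vx])*1e3).round(2))
    print('  tip proj',proj(c,[[*cc,.066]]).round(1))
E
python3 fx.py
```

```text
top collar [ 0.5408 -0.164   0.0602] [ 0.549  -0.1514] 17
  line z 0.021 157 ang -20.13 offset of collar from line mm 0.58
  line z 0.03 17 ang -19.98 offset of collar from line mm 0.43
  tip proj [[444.5 243.9]]
side collar [ 0.5454 -0.1455  0.0476] [ 0.5439 -0.1429] 24
  line z 0.021 91 ang -20.31 offset of collar from line mm 7.08
  line z 0.03 40 ang -20.15 offset of collar from line mm 6.8
  tip proj [[408.5 205.4]]
```

Run:
```python
from h import *
from cell import robot
from scipy.optimize import minimize
fx=[]
for n in('top','side'):
    c=robot.read_camera(n);im=c['color'].astype(float)
    # collar bright vs green: use R channel minus; render score: mean R-edge contrast along circle
    Rr=cv2.GaussianBlur(im[...,2],(0,0),.7)
    t=np.linspace(0,2*np.pi,180,endpoint=False)
    def samp(cx,cy,r):
        p=proj(c,np.c_[cx+r*np.cos(t),cy+r*np.sin(t),np.full(180,.03)]).astype(np.float32)
        return cv2.remap(Rr.astype(np.float32),p[:,0].copy(),p[:,1].copy(),cv2.INTER_LINEAR).ravel() if 0 else cv2.remap(Rr.astype(np.float32),p[:,0].reshape(-1,1),p[:,1].reshape(-1,1),cv2.INTER_LINEAR).ravel()
    def sc(q): return -np.mean(np.clip(samp(q[0],q[1],.0425)-samp(q[0],q[1],.0455),-20,120))
    g=[(sc((x,y)),x,y) for x in np.arange(.53,.56,.001) for y in np.arange(-.165,-.135,.001)]
    b=min(g);r=minimize(sc,b[1:],method='Nelder-Mead',options=dict(initial_simplex=[[b[1],b[2]],[b[1]+.002,b[2]],[b[1],b[2]+.002]]))
    print(n,b,r.x.round(4),r.fun)
    cx,cy=r.x
    v=c['color'].copy()
    big=cv2.resize(v,None,fx=4,fy=4,interpolation=cv2.INTER_CUBIC)
    p=proj(c,np.c_[cx+.044*np.cos(t),cy+.044*np.sin(t),np.full(180,.03)])
    cv2.polylines(big,[((p+.5)*4-.5).round().astype(int)],True,(255,0,255),1)
    ax=proj(c,[[cx,cy,.03],[cx,cy,.066]]);cv2.polylines(big,[((ax+.5)*4-.5).round().astype(int)],False,(255,0,0),1)
    u,w=ax[0].astype(int);fx.append(big[(w-45)*4:(w+45)*4,(u-48)*4:(u+48)*4])
cv2.imwrite('pics/fit.png',np.hstack(fx))
```

```text
top (np.float32(-53.709637), np.float64(0.546), np.float64(-0.151)) [ 0.5463 -0.1507] -54.24004364013672
side (np.float32(-44.944607), np.float64(0.548), np.float64(-0.151)) [ 0.5477 -0.1512] -45.54972457885742
```

View pics/fit.png

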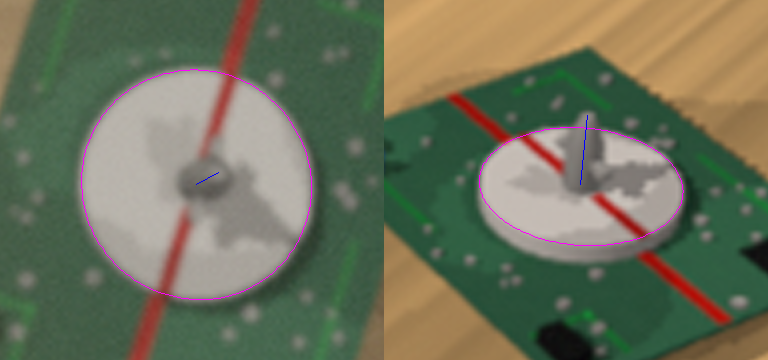

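```bash
cat > to.py <<'E'
import sys,numpy as np
from scipy.spatial.transform import Rotation as Ro
from cell import robot
x,y,z,yaw=map(float,sys.argv[1:5])
s=robot.observe();R=Ro.from_euler('xyz',s['tool_rot']).as_matrix()
d=R.T@(np.array([x,y,z])-s['tool_pos'])
cy=np.degrees(s['tool_rot'][2]);dy=(yaw-cy+180)%360-180
print('delta',(d/.025).round(3),'roll',round(-dy/6,3),'| yaw',round(cy,2),'pos',s['tool_pos'].round(4),'rp',s['tool_rot'][:2].round(4),'q',s['qpos'].round(2),'F',s['contact_force'].round(1),'op',round(s['opening'],4),'t',s['time'])
E
python3 to.py 0.489 0.1044 0.12 48.1
```

```text
delta [ 19.515 -16.625   4.269] roll -3.903 | yaw 24.68 pos [ 0.2192 -0.477   0.2266] rp [-3.1415 -0.    ] q [-1.29  0.34  1.52  0.    1.28 -0.15] F [ 0.7 -0.7 -1.1] op 0.0917 t 0.4
```

```bash
python3 -m crank '{"claw":[1,1,1,1,1,1,1,1],"delta_pos":[[1.2,-1.0,0.1],[2.4,-2.0,0.3],[3.6,-3.1,0.5],[4.9,-4.15,0.7],[6.1,-5.2,0.9],[7.3,-6.2,1.1],[8.5,-7.2,1.3],[9.7,-8.3,1.5]],"roll":[-0.5,-1,-1.5,-2,-2.5,-3,-3.5,-3.9]}' 30; python3 to.py 0.489 0.1044 0.12 48.1
```

```text
time: 1.07
tool_pos: [0.3536, -0.1858, 0.1893]
tool_rot: [3.14, -0.0, 0.841]
contact_force: [1.4, -0.7, 0.1]
opening: 0.0918
delta [12.264 -3.701  2.768] roll 0.017 | yaw 48.2 pos [ 0.3536 -0.1858  0.1893] rp [ 3.1402 -0.    ] q [-0.68  0.15  1.9  -0.    1.09  0.05] F [ 1.4 -0.7  0.1] op 0.0918 t 1.0667
```

```bash
python3 -m crank '{"claw":[1,1,1,1,1,1,1,1],"delta_pos":[[1.5,-0.45,0.1],[3.0,-0.9,0.3],[4.5,-1.35,0.6],[6.0,-1.8,1],[7.5,-2.25,1.4],[9.0,-2.7,1.8],[10.5,-3.2,2.3],[12.0,-3.65,2.7]],"roll":[0,0,0,0,0,0,0,0]}'; python3 to.py 0.489 0.1044 0.007 48.1
```

```text
time: 1.73
tool_pos: [0.4857, 0.0991, 0.121]
tool_rot: [-3.142, 0.0, 0.839]
contact_force: [1.1, -1.2, -0.1]
opening: 0.0921
delta [ 0.247 -0.044  4.56 ] roll -0.0 | yaw 48.1 pos [0.4857 0.0991 0.121 ] rp [-3.1416e+00  2.0000e-04] q [ 0.05  0.41  1.75 -0.    0.98  0.78] F [ 1.1 -1.2 -0.1] op 0.0921 t 1.7333
```

```bash
python3 -m crank '{"claw":[1,1,1,1,1,1,1,1],"delta_pos":[[0.15,-0.04,0.5],[0.25,-0.04,1.2],[0.25,-0.04,2.0],[0.25,-0.04,2.8],[0.25,-0.04,3.5],[0.25,-0.04,4.1],[0.25,-0.04,4.5],[0.25,-0.04,4.55]],"roll":[0,0,0,0,0,0,0,0]}'; python3 to.py 0.489 0.1044 0.007 48.1
python3 - <<'E'
from h import *
from cell import robot
a=[]
for n,(u,v) in(('top',(272,291)),('side',(345,318))):
    im=robot.read_camera(n)['color'][v-60:v+60,u-65:u+65];a.append(cv2.resize(im,None,fx=3,fy=3,interpolation=cv2.INTER_CUBIC))
cv2.imwrite('pics/g1.png',np.hstack(a))
E
```

```text
time: 2.4
tool_pos: [0.4879, 0.1022, 0.0064]
tool_rot: [-3.14, 0.002, 0.839]
contact_force: [-0.5, -0.6, 0.1]
opening: 0.0918
delta [ 0.096 -0.026 -0.026] roll -0.003 | yaw 48.08 pos [0.4879 0.1022 0.0064] rp [-3.1395e+00  2.2000e-03] q [ 0.05  0.59  1.84 -0.    0.71  0.78] F [-0.5 -0.6  0.1] op 0.0918 t 2.4
```

View pics/g1.png

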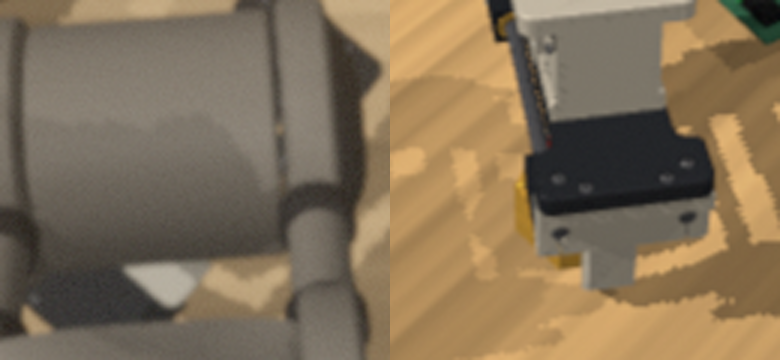

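The arm hides the nut in the top view. The side view shows the near finger outside the nut's flat. Next I'll trim along x and close.

```bash
python3 -m crank '{"claw":[1,0.6,0.4,0.4,0.4,0.4,0.4,0.4],"delta_pos":[[0.05,0,0],[0.05,0,0],[0.05,0,0],[0.05,0,0],[0.05,0,0],[0.05,0,0],[0.05,0,0],[0.05,0,0]],"roll":[0,0,0,0,0,0,0,0]}' 35; python3 to.py 0.489 0.1044 0.007 48.1
```

```text
time: 3.17
tool_pos: [0.4894, 0.1034, 0.0081]
tool_rot: [-3.141, 0.0, 0.839]
contact_force: [-1.2, 2.0, 3.8]
opening: 0.0578
delta [ 0.02  -0.041  0.043] roll -0.004 | yaw 48.08 pos [0.4894 0.1034 0.0081] rp [-3.1411e+00  3.0000e-04] q [0.05 0.59 1.84 0.   0.71 0.79] F [-1.2  2.   3.8] op 0.0578 t 3.1667
```

```bash
python3 -m crank '{"claw":[0.4,0.4,0.4,0.4,0.4,0.4,0.4,0.4],"delta_pos":[[0,0,-0.3],[0,0,-1],[0,0,-2],[0,0,-3],[0,0,-4],[0,0,-4.6],[0,0,-5],[0,0,-5]],"roll":[0,0,0,0,0,0,0,0]}'; python3 to.py 0.547 -0.151 0.132 -8.1
python3 - <<'E'
from h import *
from cell import robot
a=[]
for n,(u,v) in(('top',(272,270)),('side',(345,230))):
    im=robot.read_camera(n)['color'][v-90:v+90,u-65:u+65];a.append(cv2.resize(im,None,fx=3,fy=3,interpolation=cv2.INTER_CUBIC))
cv2.imwrite('pics/g2.png',np.hstack(a))
E
```

```text
time: 3.83
tool_pos: [0.491, 0.1032, 0.1353]
tool_rot: [3.138, -0.003, 0.839]
contact_force: [1.0, 0.2, -2.9]
opening: 0.0578
delta [-6.068  8.459  0.143] roll 9.364 | yaw 48.08 pos [0.491  0.1032 0.1353] rp [ 3.1383e+00 -2.9000e-03] q [ 0.05  0.39  1.72 -0.    1.02  0.79] F [ 1.   0.2 -2.9] op 0.0578 t 3.8333
```

View pics/g2.png

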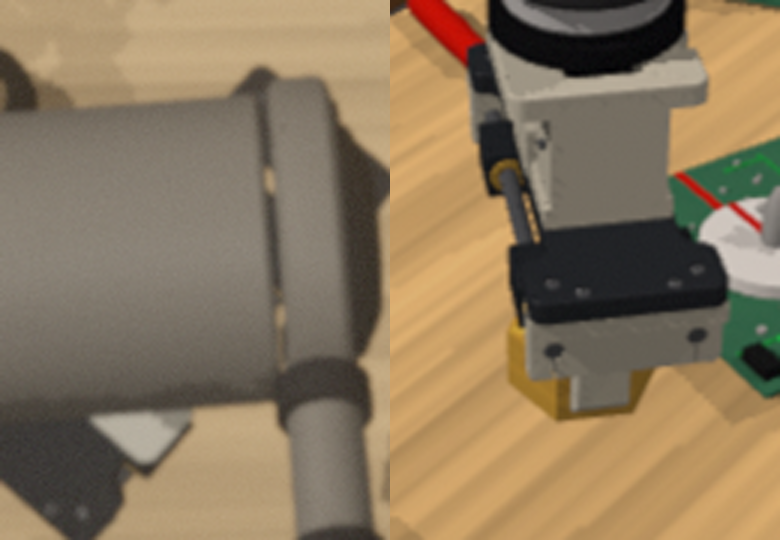

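```bash
python3 -m crank '{"claw":[0.4,0.4,0.4,0.4,0.4,0.4,0.4,0.4],"delta_pos":[[-0.6,0.8,0],[-1.4,2.0,0],[-2.3,3.2,0],[-3.2,4.4,0],[-4.1,5.6,0],[-4.9,6.8,0],[-5.6,7.8,0],[-6.05,8.45,0]],"roll":[1.1,2.2,3.4,4.6,5.8,7,8.2,9.36]}'; python3 to.py 0.547 -0.151 0.132 -8.1
```

```text
time: 4.6
tool_pos: [0.5456, -0.1536, 0.1313]
tool_rot: [3.141, 0.002, -0.149]
contact_force: [-0.1, -0.2, -2.9]
opening: 0.0577
delta [ 0.041 -0.112 -0.028] roll -0.076 | yaw -8.56 pos [ 0.5456 -0.1536  0.1313] rp [3.1413e+00 1.9000e-03] q [-0.41  0.51  1.54 -0.    1.1   1.31] F [-0.1 -0.2 -2.9] op 0.0577 t 4.6
```

```bash
python3 -m crank '{"claw":[0.4,0.4,0.4,0.4,0.4,0.4,0.4,0.4],"delta_pos":[[0,0,0],[0,0,0],[0,0,0],[0,0,0.3],[0,0,0.5],[0,0,0.5],[0,0,0.5],[0,0,0.5]],"roll":[0,0,0,0,0,0,0,0]}'; python3 to.py 0.547 -0.151 0.1 -8.1;  python3 - <<'E'
from h import *
from cell import robot
a=[]
for n,(u,v) in(('top',(440,248)),('side',(408,190))):
    im=robot.read_camera(n)['color'];cv2.imwrite(f'pics/raw3{n}.png',im);im=im[v-80:v+80,u-65:u+65];a.append(cv2.resize(im,None,fx=3,fy=3,interpolation=cv2.INTER_CUBIC))
cv2.imwrite('pics/g3.png',np.hstack(a))
E
```

```text
time: 5.27
tool_pos: [0.5459, -0.15, 0.1204]
tool_rot: [3.142, 0.0, -0.14]
contact_force: [0.0, 1.4, -4.1]
opening: 0.0576
delta [0.048 0.033 0.817] roll 0.013 | yaw -8.02 pos [ 0.5459 -0.15    0.1204] rp [3.1416e+00 1.0000e-04] q [-0.4   0.52  1.56 -0.    1.07  1.31] F [ 0.   1.4 -4.1] op 0.0576 t 5.2667
```

View pics/g3.png

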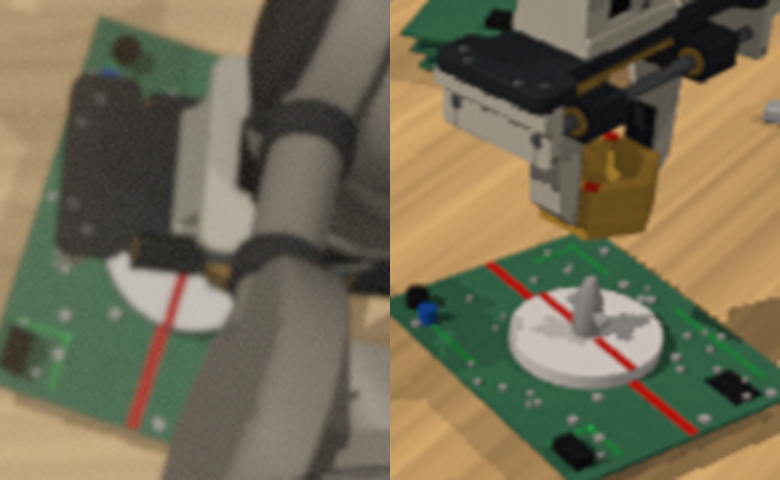

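The side view shows the nut held level above the stud, with both marks visible at about (203,45) and (197,62) in the crop. I'll check its pose by overlaying the model.

```bash
cat > ov.py <<'E'
import sys
from h import *
from cell import robot
out=sys.argv[1];off=float(sys.argv[2]) if len(sys.argv)>2 else 0.
s=robot.observe();c=robot.read_camera('side');im=c['color']
yaw=np.degrees(s['tool_rot'][2]);x,y,z=s['tool_pos'];zb=z-.007
mk=yaw-60.0   # nut mark angle: grasped at yaw 48.1 with marks -11.9
print('yaw',yaw.round(2),'mark ang',round(mk,2),'clockwise of line',round(-20.15-mk,1),'pos',s['tool_pos'].round(4),'F',s['contact_force'].round(1),'op',s['opening'].round(4))
A=np.radians(mk+np.arange(6)*60);rc=.029/np.cos(np.pi/6)
big=cv2.resize(im,None,fx=5,fy=5,interpolation=cv2.INTER_CUBIC)
q=lambda P:((proj(c,P)+.5)*5-.5).round().astype(int)
for h in(0,.03): cv2.polylines(big,[q(np.c_[x+rc*np.cos(A),y+rc*np.sin(A),np.full(6,zb+h)])],True,(255,0,255),1)
m=np.array([[x+k*.028*np.cos(A[0]),y+k*.028*np.sin(A[0]),zb+.03] for k in(1,-1)])
for p in q(m): cv2.circle(big,tuple(map(int,p)),4,(255,255,0),1)
print('pred marks',proj(c,m).round(1).tolist())
b,_=blobs(im);cu=proj(c,[[x,y,zb+.02]])[0]
for a,ce,bb in b:
    if np.hypot(*(ce-cu))<45: print('red',a,ce.round(1),atz(c,[ce],zb+.03)[0].round(4))
u,v=cu.astype(int);v+=10
cv2.imwrite('pics/'+out,big[(v-55)*5:(v+55)*5,(u-60)*5:(u+60)*5])
E
python3 ov.py ov1.png
```

```text
Traceback (most recent call last):
  File "ov.py", line 8, in <module>
    print('yaw',yaw.round(2),'mark ang',round(mk,2),'clockwise of line',round(-20.15-mk,1),'pos',s['tool_pos'].round(4),'F',s['contact_force'].round(1),'op',s['opening'].round(4))
                                                                                                                                                             ^^^^^^^^^^^^^^^^^^
AttributeError: 'float' object has no attribute 'round'
```

```bash
sed -i "s/s\['opening'\].round(4)/round(s['opening'],4)/" ov.py; python3 ov.py ov1.png
```

```text
yaw -8.06 mark ang -68.06 clockwise of line 47.9 pos [ 0.5461 -0.1504  0.1208] F [-0.2 -0.3 -3.1] op 0.0582
pred marks [[416.6, 154.8], [410.2, 171.7]]
red 7 [416.3 154.6] [ 0.5573 -0.1765  0.1438]
red 8 [409.9 171.8] [ 0.5359 -0.1239  0.1438]
```

View pics/ov1.png

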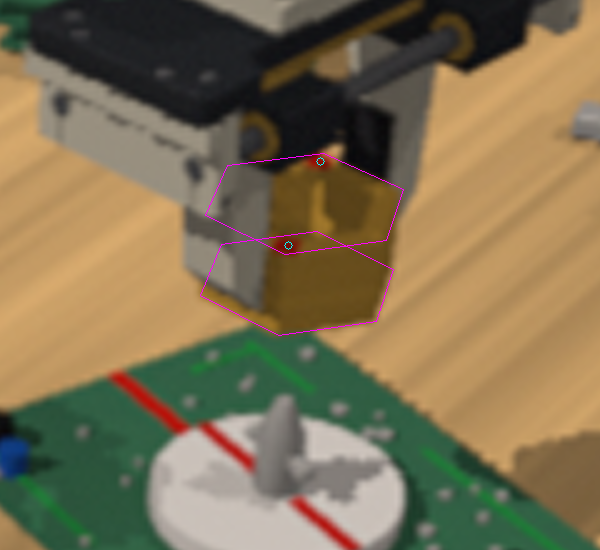

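```bash
python3 -m crank '{"claw":[0.4,0.4,0.4,0.4,0.4,0.4,0.4,0.4],"delta_pos":[[0.04,0.03,0.3],[0.04,0.03,0.8],[0.04,0.03,1.2],[0.04,0.03,1.6],[0.04,0.03,2.0],[0.04,0.03,2.3],[0.04,0.03,2.45],[0.04,0.03,2.45]],"roll":[0,0,0,0,0,0,0,0]}'; python3 ov.py ov2.png
```

```text
time: 6.13
tool_pos: [0.5462, -0.1512, 0.0581]
tool_rot: [-3.141, 0.002, -0.141]
contact_force: [-0.6, -0.2, -2.3]
opening: 0.0578
yaw -8.08 mark ang -68.08 clockwise of line 47.9 pos [ 0.5462 -0.1512  0.0581] F [-0.6 -0.2 -2.3] op 0.0578
pred marks [[413.7, 186.7], [407.4, 204.3]]
red 32 [381.1 201.9] [ 0.5741 -0.1044  0.0811]
red 7 [407.3 204.4] [ 0.5359 -0.1248  0.0811]
red 25 [417.7 227.6] [ 0.4879 -0.0806  0.0811]
```

View pics/ov2.png

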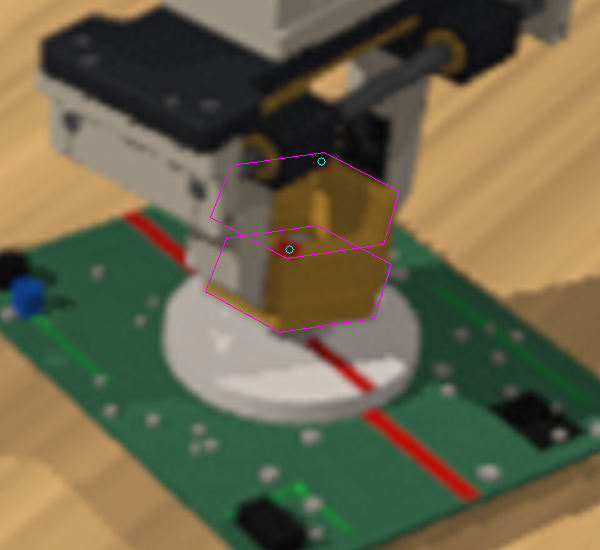

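The nut is over the stud tip with no side force. Now a gentle touchdown.

```bash
python3 -m crank '{"claw":[0.4,0.4,0.4,0.4,0.4,0.4,0.4,0.4],"delta_pos":[[0,0,0.03],[0,0,0.06],[0,0,0.09],[0,0,0.11],[0,0,0.13],[0,0,0.15],[0,0,0.15],[0,0,0.15]],"roll":[0,0,0,0,0,0,0,0]}'; python3 to.py 0.547 -0.151 0.055 -8.1
```

```text
time: 6.85
tool_pos: [0.5467, -0.1514, 0.0555]
tool_rot: [3.142, 0.0, -0.141]
contact_force: [-0.2, 0.3, -3.6]
opening: 0.0579
delta [ 0.008 -0.016  0.018] roll 0.004 | yaw -8.07 pos [ 0.5467 -0.1514  0.0555] rp [3.1415 0.    ] q [-0.41  0.6   1.61 -0.    0.92  1.31] F [-0.2  0.3 -3.6] op 0.0579 t 6.85
```

```bash
python3 -m crank '{"claw":[0.4,0.4,0.4,0.4,0.4,0.4,0.4,0.4],"delta_pos":[[0,0,0.02],[0,0,0.04],[0,0,0.06],[0,0,0.06],[0,0,0.06],[0,0,0.06],[0,0,0.06],[0,0,0.06]],"roll":[0,0,0,0,0,0,0,0]}'; python3 to.py 0.547 -0.151 0.055 -8.1
```

```text
time: 7.52
tool_pos: [0.5469, -0.1514, 0.055]
tool_rot: [3.141, -0.001, -0.141]
contact_force: [-2.6, -0.1, 5.4]
opening: 0.0578
delta [-0.    -0.017 -0.002] roll 0.004 | yaw -8.07 pos [ 0.5469 -0.1514  0.055 ] rp [ 3.1412e+00 -9.0000e-04] q [-0.41  0.6   1.62 -0.    0.92  1.31] F [-2.6 -0.1  5.4] op 0.0578 t 7.5167
```

The force on the tool rose by about 9 N with the TCP at 55 mm, so the underside is at 47 mm and the nut sits on the lugs, 48° clockwise. Next I'll turn it anticlockwise while holding it down.

```bash
python3 -m crank '{"claw":[0.4,0.4,0.4,0.4,0.4,0.4,0.4,0.4],"delta_pos":[[0,0,0],[0,0,0],[0,0,0],[0,0,0],[0,0,0],[0,0,0],[0,0,0],[0,0,0]],"roll":[-0.6,-1.6,-2.7,-3.8,-4.9,-6.0,-7.1,-8]}'; python3 ov.py ov3.png
```

```text
time: 8.18
tool_pos: [0.5467, -0.1513, 0.0538]
tool_rot: [-3.142, 0.0, 0.703]
contact_force: [-0.1, -0.5, -3.1]
opening: 0.0576
yaw 40.25 mark ang -19.75 clockwise of line -0.4 pos [ 0.5467 -0.1513  0.0538] F [-0.1 -0.5 -3.1] op 0.0576
pred marks [[400.3, 189.7], [420.6, 205.2]]
red 38 [382.1 202.8] [ 0.5748 -0.1086  0.0768]
red 29 [417.6 227.6] [ 0.4909 -0.0858  0.0768]
```

View pics/ov3.png

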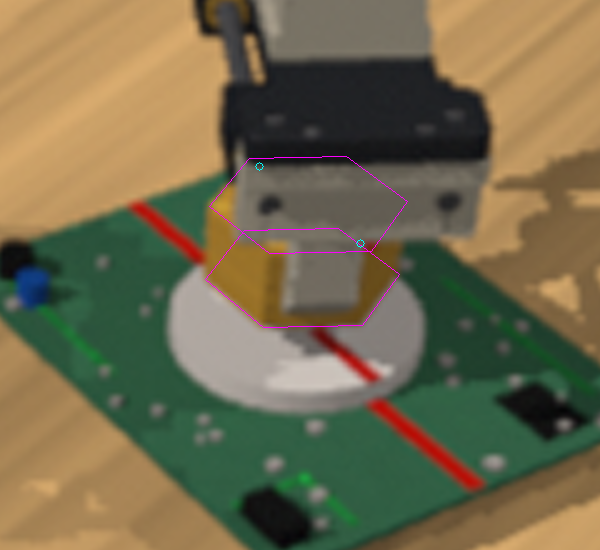

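The force fell back to the nut's weight and the tool dropped slightly, so the thread is aligned. Lowering now.

```bash
python3 -m crank '{"claw":[0.4,0.4,0.4,0.4,0.4,0.4,0.4,0.4],"delta_pos":[[0,0,0.1],[0,0,0.2],[0,0,0.3],[0,0,0.4],[0,0,0.5],[0,0,0.6],[0,0,0.6],[0,0,0.6]],"roll":[0,0,0,0,0,0,0,0]}'; python3 to.py 0.547 -0.151 0.0375 39.9
```

```text
time: 8.9
tool_pos: [0.5467, -0.1513, 0.0387]
tool_rot: [-3.141, 0.0, 0.696]
contact_force: [0.8, 0.2, -2.0]
opening: 0.0576
delta [ 0.019 -0.002  0.05 ] roll 0.001 | yaw 39.91 pos [ 0.5467 -0.1513  0.0387] rp [-3.1413e+00  3.0000e-04] q [-0.41  0.63  1.63 -0.    0.89  0.47] F [ 0.8  0.2 -2. ] op 0.0576 t 8.9
```

```bash
python3 -m crank '{"claw":[0.4,0.4,0.4,0.4,0.4,0.4,0.4,0.4],"delta_pos":[[0,0,0.02],[0,0,0.04],[0,0,0.06],[0,0,0.06],[0,0,0.06],[0,0,0.06],[0,0,0.06],[0,0,0.06]],"roll":[0,0,0,0,0,0,0,0]}'; python3 ov.py ov4.png
```

```text
time: 9.57
tool_pos: [0.5469, -0.1514, 0.0381]
tool_rot: [3.141, -0.0, 0.697]
contact_force: [-2.3, 0.9, 6.0]
opening: 0.0578
yaw 39.92 mark ang -20.08 clockwise of line -0.1 pos [ 0.5469 -0.1514  0.0381] F [-2.3  0.9  6. ] op 0.0578
pred marks [[399.7, 197.3], [419.7, 213.0]]
red 38 [382.1 202.8] [ 0.5876 -0.1282  0.0611]
red 10 [421.7 230.9] [ 0.4913 -0.1011  0.0611]
red 73 [433.8 245.6] [ 0.4563 -0.0801  0.0611]
```

View pics/ov4.png

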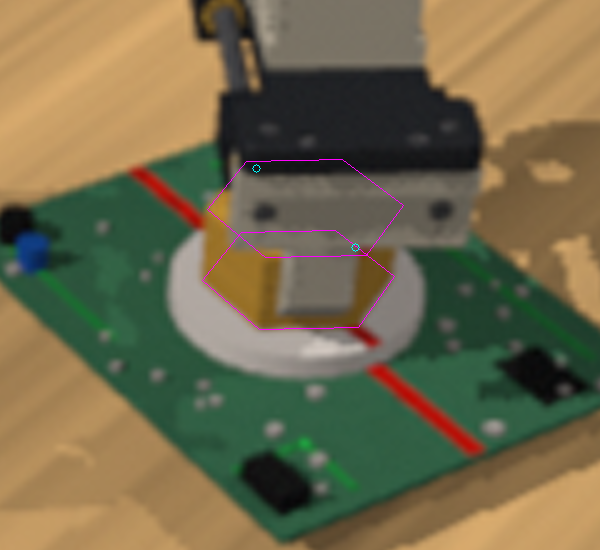

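Contact again, 17 mm lower, so the nut is on the collar. Opening, then lifting straight up.

```bash
python3 -m crank '{"claw":[0.7,0.9,1,1,1,1,1,1],"delta_pos":[[0,0,0],[0,0,0],[0,0,0],[0,0,0],[0,0,0],[0,0,0],[0,0,0],[0,0,0]],"roll":[0,0,0,0,0,0,0,0]}' && python3 -m crank '{"claw":[1,1,1,1,1,1,1,1],"delta_pos":[[0,0,-0.4],[0,0,-1.2],[0,0,-2.2],[0,0,-3.2],[0,0,-4.2],[0,0,-5],[0,0,-5.6],[0,0,-6]],"roll":[0,0,0,0,0,0,0,0]}'; python3 to.py 0.47 -0.45 0.2 39.9
```

```text
time: 10.28
tool_pos: [0.5468, -0.1514, 0.0374]
tool_rot: [3.142, 0.0, 0.697]
contact_force: [-0.1, -0.2, -0.3]
opening: 0.092
time: 10.95
tool_pos: [0.5474, -0.1516, 0.1903]
tool_rot: [3.138, -0.002, 0.697]
contact_force: [0.4, -0.4, 0.2]
opening: 0.0918
delta [-10.034   7.17   -0.38 ] roll 0.004 | yaw 39.93 pos [ 0.5474 -0.1516  0.1903] rp [ 3.1384e+00 -1.5000e-03] q [-0.41  0.45  1.46 -0.    1.23  0.47] F [ 0.4 -0.4  0.2] op 0.0918 t 10.95
```

```bash
python3 -m crank '{"claw":[1,1,1,1,1,1,1,1],"delta_pos":[[-0.9,0.7,-0.1],[-2.1,1.6,-0.1],[-3.4,2.5,-0.2],[-4.7,3.4,-0.3],[-6,4.3,-0.3],[-7.3,5.2,-0.3],[-8.6,6.2,-0.3],[-9.8,7,-0.3]],"roll":[0,0,0,0,0,0,0,0]}';  python3 - <<'E'
from h import *
from cell import robot
a=[]
for n,(u,v) in(('top',(440,248)),('side',(408,210))):
    c=robot.read_camera(n);im=c['color'];m=[]
    for ar,ce,bb in blobs(im)[0]:
        if np.hypot(*(ce-[u,v]))<30: m.append(atz(c,[ce],.06)[0]);print(n,ar,ce.round(1),m[-1].round(4))
    cv2.imwrite(f'pics/fin_{n}.png',im);im=im[v-70:v+70,u-65:u+65];a.append(cv2.resize(im,None,fx=3,fy=3,interpolation=cv2.INTER_CUBIC))
cv2.imwrite('pics/g5.png',np.hstack(a))
E
```

```text
time: 11.62
tool_pos: [0.4701, -0.445, 0.1951]
tool_rot: [3.142, 0.0, 0.696]
contact_force: [1.0, 0.3, 0.1]
opening: 0.0914
top 14 [449.1 228. ] [ 0.5732 -0.161   0.06  ]
top 14 [438.5 263.5] [ 0.5209 -0.1426  0.06  ]
side 8 [399. 197.] [ 0.5756 -0.1624  0.06  ]
side 38 [382.1 202.8] [ 0.5885 -0.1295  0.06  ]
side 7 [419.1 212.9] [ 0.5222 -0.1429  0.06  ]
side 10 [421.5 230.5] [ 0.4928 -0.1031  0.06  ]
```

View pics/g5.png

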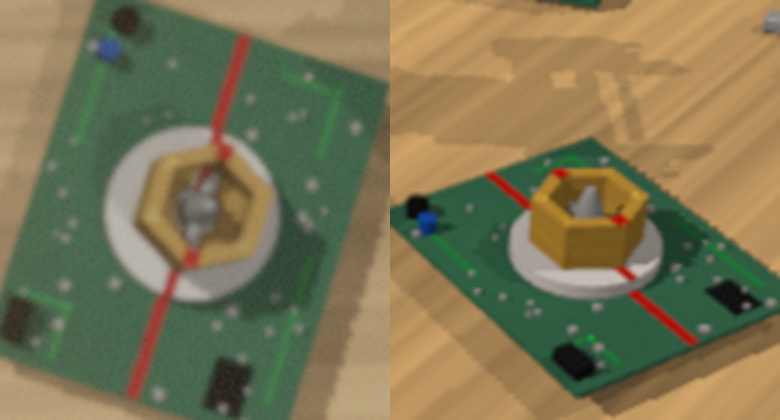

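View pics/fin_top.png

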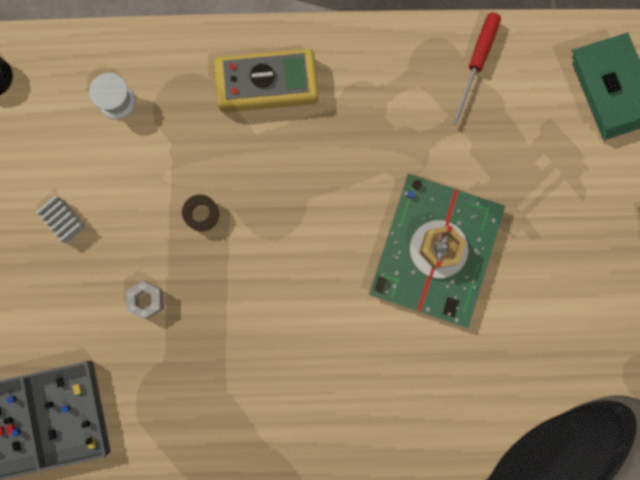

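The nut sits flat on the collar, and its marks at (449,228) and (438,263) in the top view give an angle of about −19.7° against −20.1° for the lines. The steel nut is still at about (144,300), and the arm is clear.

```bash
python3 -c "
from cell import robot
print(robot.hand_in())"
```

```text
the job is handed in; nothing more can be done
None
```

The brass nut is on the stud, sitting fully down on the white collar with its red marks meeting the lines, and I handed the job in at about 11.7 s.

- **Setting on:** I gripped the nut on its flats and lowered it over the stud with its marks about 48° clockwise of the lines. It came to rest on the lugs with a contact force of about 9 N, underside at about 47 mm.
- **Backing off:** I turned it 48° anticlockwise while holding it on the stud. The force fell back to the nut's weight and the thread dropped in. I then lowered it 17 mm to the collar, where it touched with about 8–9 N, let go and moved the arm clear.
- **Final checks:** The marks read −19.4° (top camera) and −20.1° (side camera), against about −20.15° for the lines. The nut looks level and centred in both pictures. The plain steel nut has not moved.
- **Disagreement:** The two cameras differ by about 1–2 mm in position, which is within their calibration. No check failed.

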